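# Run the fingertips along the tray's row of bosses

### The arm

A 7-joint arm with a two-finger parallel gripper is mounted at the origin on the work surface. World frame = base frame: x ahead of the robot, y to its left, z up, the work surface at z = 0. Lengths are in m, angles in rad, forces in N, time in s.
With the tool pointing down it reaches from about 0.4 to 0.85 m from the base axis. Payload 10.4 kg.
Tool frame: the origin (TCP) lies on the centre line of the jaws, within the pads' length; the fingertips stand 17 mm ahead of it and the grasp point (between the pads) lies 2 mm behind it (manip.tcp_to_tips is the distance from the TCP to the fingertips, in m); z points along the fingers, x is the direction in which the jaws open and shut, and the axes are right-handed (so a half turn about z gives the same grasp; the last joint's range is limited). The gripper opens to 85 mm and grips with 20 to 120 N. Pads are 22 mm wide; open, the fingers measure 114 mm over their backs; the gripper's body (76 mm by 85 mm) begins 54 mm behind the grasp point. The pads swing forward as they close: fully open they stand 13 mm farther back than shut.
Start: joints at [-1.152, 0.332, -0.065, 1.46, 0.022, 1.35, -0.088], TCP at [0.267, 0.565, 0.248] pointing down, gripper open.
Joint ranges: [-2.6, 2.6], [-0.5, 2.12], [-1.47, 1.34], [0.16, 2.42], [-1.27, 4.41], [0.06, 2.06], [-2.6, 2.6]. Speed limits (rad/s): [2.22, 2.22, 2.79, 2.79, 3.14, 3.14, 3.14].

### API

Orientations are given as a unit quaternion [x, y, z, w].
In Python, from workcell import manip gives the robot as it stands.
- The arm moves only by the shell command python3 -m pendant 'ROWS' [FORCE]. ROWS is JSON, a list of rows, each a list of 3 entries, a list of its own where there are three numbers: the shift along the world's x, y, z in cm, then the turn, a rotation vector about the world's x, y, z in degrees, then the closure in counts, from 0 (fully open) to 255 (shut). A call has 1 to 12 rows; each row shifts and turns the pose as measured when the row begins; what a row does not reach is not made up. A row lasts 1/8 s, in which the tool goes at most 62.5 mm and 10.7 degrees, less where a joint would pass 70% of its speed; a pose out of reach is approached as far as the arm can. A call is refused whole if a number of a shift passes 6.25 or a number of a turn 10.7, either way. A call with a gripper value outside its range is refused whole. The fingers move at their own pace and stop on an object; FORCE is the grip in N (left out, the last holds). Time passes only in rows, so rows that do not move let the fingers close. It gives the time, the measured TCP pose, the force and the opening at its end, in the units of the state.
- manip.get_obs(): the state, without advancing time (a new reading comes with each control period).
- manip.camera(name): name is "scene" or "top" or "wrist"; returns a dict with "pixels" (384x512x3 uint8, red, green, blue), "range_z" (384x512 float32, m along the optical axis (not along the pixel's ray), 0 where there is no reading), "K" (3x3 intrinsics, pixels), "origin" and "rotation" of the camera in the world; the wrist camera has in their place "hand_eye" (4x4, takes a point from camera to tool coordinates, whose origin is the TCP and whose axes are the tool frame's). Camera axes: x right, y down, z forward; pixel columns grow to the right and rows downward; lengths in m; the calibration is good to about 2 mm. The wrist camera is an equidistant fisheye: a pixel r from the principal point sees the ray r / f radians off the axis. A picture is of the moment at which its call begins: read the wrist's pose just before it.
- manip.hand_in(): hands the job in, once; it reports no verdict.
The state is a dict: "clock": time; "joint_pos": joint angles; "joint_velocities": joint speeds; "tau": joint torques, N m; "position": TCP position; "ee_rot": TCP orientation; "ft_force": force on the tool from outside, world axes, zero at the start; "torque": the same for the moment, N m; "grip_width": opening from 0.0 (shut) to 1.0 (fully open).
Only numpy, scipy, OpenCV 4.12 (cv2) and the standard library are available. Lean on these libraries where they do the work, as an engineer would, in place of code of your own. Each camera call takes 0.05 s, during which the arm holds its last target.

### The job

The copper tray on the cushioned stand has a curved row of six domed bosses standing proud. Starting at the boss beside the tray's handle, run the closed fingertips along the row with a light touch, so that each boss in its turn is pressed fully home, one after the other to the far end; then take the hand clear of everything. Do not push so hard that the tray sinks several millimetres into its cushion, pick nothing up, and leave the bell, the cup, the ewer and the hammer as they stand.

Things in the scene. Friction and masses are not known exactly. Their poses are not given: they have to be found in the camera images.
- stand: fixed cushioned work stand, a round wooden block 210 mm across and 25 mm high, topped by a rubber cushion (to 40 mm); origin at the centre of its underside, z up. The six bosses on its tray lie on a circle of 85 mm radius about the centre, in this frame at -100 (boss 0), -60, -20, 20, 60 and 100 degrees from x towards y; the circle is open at the -x side
- tray_centre (a point): centre of the top face, 46 mm above the table, of the flat round copper tray on the stand: 260 mm across, 6 mm thick; it cannot turn or come off. Its only handle, a flat round loop 50 mm across of 8 mm bar, no higher than the tray, sticks out past the rim beside boss 0
- tray (a joint): sinking of the tray (with bosses) into the cushion in m: 0 at rest. It does not sink below about 8 N of downward push, then gives 1 mm for each further 2.5 N. 5 mm (about 20 N) is pushing too hard and spoils the work
- boss0_top (a point): crown (highest point) of boss 0, the one beside the tray's handle: a smooth low brass dome, 34 mm across at the tray's face, its crown 8 mm above the tray's top face when raised, 3 mm when fully home
- boss0 (a joint): how far boss 0 is pressed down, in m: 0 raised, 0.005 fully home. It goes down with a steady 3 N and stays where it is left; the crown moves down with it. A flat fingertip sliding level over it also pushes it down
- boss1_top (a point): crown (highest point) of boss 1, next along the curved row after boss 0 (58 mm on), same shape
- boss1 (a joint): how far boss 1 is pressed down, in m: 0 raised, 0.005 fully home. As boss 0
- boss2_top (a point): crown (highest point) of boss 2, next along the curved row after boss 1 (58 mm on), same shape
- boss2 (a joint): how far boss 2 is pressed down, in m: 0 raised, 0.005 fully home. As boss 0
- boss3_top (a point): crown (highest point) of boss 3, next along the curved row after boss 2 (58 mm on), same shape
- boss3 (a joint): how far boss 3 is pressed down, in m: 0 raised, 0.005 fully home. As boss 0
- boss4_top (a point): crown (highest point) of boss 4, next along the curved row after boss 3 (58 mm on), same shape
- boss4 (a joint): how far boss 4 is pressed down, in m: 0 raised, 0.005 fully home. As boss 0
- boss5_top (a point): crown (highest point) of boss 5, next along the curved row after boss 4 (58 mm on), same shape; the last
- boss5 (a joint): how far boss 5 is pressed down, in m: 0 raised, 0.005 fully home. As boss 0
- bell: loose small brass hand bell, 40 mm across, 45 mm high, 120 g, standing mouth down near the middle of the tray, inside the row; origin at the centre of its underside. Leave alone
- cup: loose small copper cup, 52 mm across, 36 mm high, 90 g, on the table beside the tray at its open (-x) side; origin at the centre of its underside. Leave alone
- ewer: loose metal ewer with spout and handle, 192 mm high, body 86 mm across, 0.5 kg, on the table to the right (-y) of the work; origin at the centre of its underside. Leave alone
- hammer: loose hammer 220 mm long, lying on the table to the left (+y) of the work along its own x axis. Leave alone

How it is judged:
On the way, in this order (a step that is already met when the one before it is completed fails the run):
1. boss 0 is pressed home (down at least 3.5 of its 5 mm), first of the row, boss 1 still up (value of joint boss0 above 0.0035 m), for 0.05 s.
2. boss 1 is pressed home (down at least 3.5 of its 5 mm), after boss 0, boss 2 still up (value of joint boss1 above 0.0035 m), for 0.05 s.
3. boss 2 is pressed home (down at least 3.5 of its 5 mm), after boss 1, boss 3 still up (value of joint boss2 above 0.0035 m), for 0.05 s.
4. boss 3 is pressed home (down at least 3.5 of its 5 mm), after boss 2, boss 4 still up (value of joint boss3 above 0.0035 m), for 0.05 s.
5. boss 4 is pressed home (down at least 3.5 of its 5 mm), after boss 3, boss 5 still up (value of joint boss4 above 0.0035 m), for 0.05 s.
6. boss 5 is pressed home (down at least 3.5 of its 5 mm), after boss 4 (value of joint boss5 above 0.0035 m), for 0.05 s.
At the end, for the whole second after the job is handed in: all six bosses are down at least 3.5 mm of their 5 mm, the tray is back up (sunk less than 1 mm), and the bell, cup, ewer and hammer are at rest within 15 mm of where they began (value of joint each of boss0, boss1, boss2, boss3, boss4, boss5 above 0.0035 m and value of joint tray below 0.001 m and distance of each of bell, cup, ewer, hammer from where it was at the start of the episode below 0.015 m and linear speed of each of bell, cup, ewer, hammer below 0.02 m/s); the robot touches nothing.
It fails at once if the tray is pushed so hard that it sinks 5 mm or more into its cushion (value of joint tray above 0.005 m).
It fails at once if the bell is moved or lifted more than 15 mm or tipped over (distance of bell from where it was at the start of the episode above 0.015 m or angle between bell's own z axis and vertical above 0.3 rad).
It fails at once if the cup is moved or lifted more than 15 mm or tipped over (distance of cup from where it was at the start of the episode above 0.015 m or angle between cup's own z axis and vertical above 0.3 rad).
It fails at once if the ewer is moved or lifted more than 15 mm or tipped over (distance of ewer from where it was at the start of the episode above 0.015 m or angle between ewer's own z axis and vertical above 0.3 rad).
It fails at once if the hammer is moved or lifted more than 15 mm (distance of hammer from where it was at the start of the episode above 0.015 m).
It also fails if it takes over 48 s, if anything falls off the work surface, if the arm or the gripper's body presses on something with over 40 N, if the wrist force passes 120 N, or if a joint passes its speed limit or range.

## Working session

There is one attempt and no reset: what is moved stays moved. The work goes in short steps, Python scripts to look and compute and a shell command to move; the robot and the scene stay as the last step left them, time stands still between calls to the robot, and variables do not carry over. Pictures are saved under pics/ and viewed, and the job is handed in when it is done.

```bash
mkdir -p pics; ls; python3 - <<'E'
from workcell import manip
import cv2
o=manip.get_obs();print(o, manip.tcp_to_tips)
for n in ("scene","top"):
    c=manip.camera(n);cv2.imwrite(f"pics/{n}0.png",c["pixels"][:,:,::-1]);print(n,c["K"],c["origin"],c["rotation"])
    import numpy as np;np.savez(f"{n}0.npz",**{k:c[k] for k in("pixels","range_z","K","origin","rotation")})
E
```

```text
pics
{'clock': 0.0, 'joint_pos': array([-1.15154446,  0.33287311, -0.06470062,  1.46095523,  0.02156985,
        1.34992044, -0.08850133]), 'joint_velocities': array([-9.32466125e-04,  1.05714176e-03,  2.06091513e-03,  6.10451191e-04,
       -5.09004515e-05,  5.99385534e-04,  1.86956156e-04]), 'tau': array([ 2.58272794e-04, -6.25445008e+01,  4.89716430e-02, -3.91599691e+01,
        1.59375306e-02,  1.01067784e-02,  4.38692709e-07]), 'position': array([0.2670985 , 0.56464755, 0.2475085 ]), 'ee_rot': array([ 8.44867111e-01,  5.34975728e-01, -6.06765371e-04,  4.07751492e-04]), 'ft_force': array([0.11598099, 0.63613133, 0.24851638]), 'torque': array([-0.03801282, -0.01125566,  0.01151646]), 'grip_width': 1.0016817598717305} 0.017
scene [[461.65612819   0.         256.44817402]
 [  0.         461.65612819 197.79317739]
 [  0.           0.           1.        ]] [0.99744317 0.77634395 1.02549545] [ 0.22150488  0.90638345 -0.34900454 -0.08718062]
top [[355.8615874    0.         249.47914641]
 [  0.         355.8615874  193.35663036]
 [  0.           0.           1.        ]] [ 0.40036058 -0.00844734  1.27302625] [-0.69566338  0.71386697 -0.05663369  0.05691252]
```

View pics/top0.png

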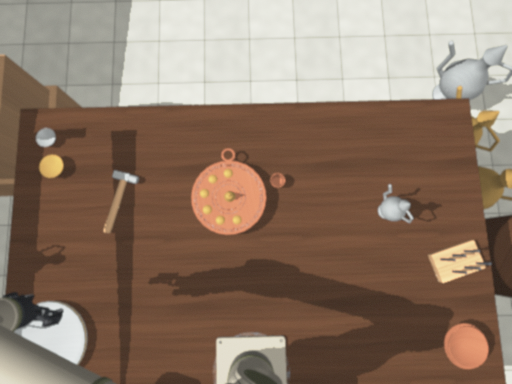

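View pics/scene0.png

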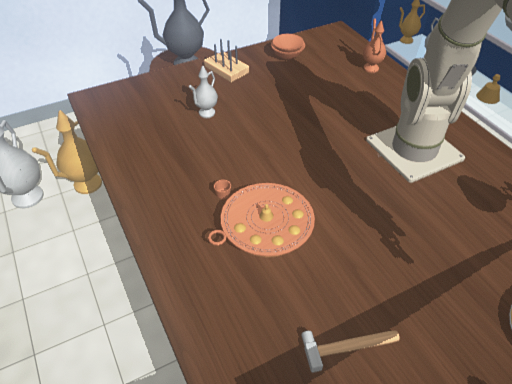

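Top view: tray at about (229,198), handle (228,155), and the bosses run (228,174) → (212,179) → (204,194) → (207,210) → (220,220) → (236,220). The bell is at (230,196), the cup at (278,180).

```bash
cat > h.py <<'E'
import numpy as np,cv2
from scipy.spatial.transform import Rotation as R
def load(n): return dict(np.load(n))
def plane(c,uv,z):
    uv=np.atleast_2d(uv);d=np.c_[uv,np.ones(len(uv))]@np.linalg.inv(c["K"]).T
    d=R.from_quat(c["rotation"]).apply(d);o=c["origin"];return o+d*((z-o[2])/d[:,2])[:,None]
E
python3 - <<'E'
from h import *
for n,box in(("top",(180,140,300,245)),("scene",(195,170,325,265))):
    c=load(n+"0.npz");p=c["pixels"];x0,y0,x1,y1=box
    s=p[y0:y1,x0:x1];cv2.imwrite(f"pics/{n}z.png",cv2.resize(s[:,:,::-1],None,fx=6,fy=5 if 0 else 5.7,interpolation=cv2.INTER_CUBIC)[:600,:800])
    hsv=cv2.cvtColor(s,cv2.COLOR_RGB2HSV)
    print(n,s[(y1-y0)//2-24, (x1-x0)//2-12] if n=="top" else "")
    m=((hsv[...,0]>15)&(hsv[...,0]<32)&(hsv[...,1]>100)&(hsv[...,2]>120)).astype('uint8')
    k,l,st,ce=cv2.connectedComponentsWithStats(m)
    for i in range(1,k):
        if st[i,4]>15:
            uv=ce[i]+[x0,y0];print(uv.round(1),st[i,4],plane(c,uv,.052).round(4), c["range_z"][int(uv[1]),int(uv[0])])
    t=((hsv[...,0]<14)|(hsv[...,0]>172)).astype('uint8')&(hsv[...,2]>150)
    t=cv2.morphologyEx(t|m,cv2.MORPH_OPEN,np.ones((9,9)))
    cs,_=cv2.findContours(t,cv2.RETR_EXTERNAL,cv2.CHAIN_APPROX_NONE);q=max(cs,key=cv2.contourArea)[:,0]+[x0,y0]
    w=plane(c,q.astype(float),.046);A=np.c_[2*w[:,:2],np.ones(len(w))];r=np.linalg.lstsq(A,(w[:,:2]**2).sum(1),rcond=None)[0]
    print("tray",r[:2],np.sqrt(r[2]+r[0]**2+r[1]**2))
E
```

```text
top [217 153 104]
[227.6 172.9] 59 [[0.6732 0.0645 0.052 ]] 1.2452481
[212.2 178.6] 57 [[0.6542 0.1187 0.052 ]] 1.2439774
[203.7 193. ] 62 [[0.6037 0.1485 0.052 ]] 1.2382213
[229.1 196.1] 81 [[0.5906 0.0603 0.052 ]] 1.2021168
[206.6 209.1] 59 [[0.547 0.139 0.052]] 1.2246959
[219.6 219.8] 59 [[0.509  0.0946 0.052 ]] 1.2227815
[236.3 219.4] 57 [[0.5088 0.037  0.052 ]] 1.2252437
tray [0.60080396 0.05137857] 0.11279885632181134
scene 
[287.2 199.7] 65 [[0.5128 0.0427 0.052 ]] 1.3068755
[266.1 213.7] 152 [[0.5905 0.0608 0.052 ]] 1.2539643
[297.7 213.6] 73 [[0.5129 0.1006 0.052 ]] 1.2784611
[239.7 227.6] 86 [[0.6769 0.0712 0.052 ]] 1.2408453
[294.1 229.8] 82 [[0.5506 0.145  0.052 ]] 1.23646
[255.4 239.1] 80 [[0.6572 0.1248 0.052 ]] 1.2174188
[277.4 240.1] 88 [[0.6073 0.1543 0.052 ]] 1.2133507
tray [0.5905632  0.06695067] 0.12874403841233098
```

```bash
cat >> h.py <<'E'
ANG=np.deg2rad([-100,-60,-20,20,60,100]);L=.085*np.c_[np.cos(ANG),np.sin(ANG)]
def fit(P):
    a=L-L.mean(0);b=P-P.mean(0);th=np.arctan2((a[:,0]*b[:,1]-a[:,1]*b[:,0]).sum(),(a*b).sum())
    M=np.array([[np.cos(th),-np.sin(th)],[np.sin(th),np.cos(th)]]);t=P.mean(0)-M@L.mean(0)
    return th,t,L@M.T+t,np.abs(L@M.T+t-P).max()
E
python3 - <<'E'
from h import *
T=np.array([[.6732,.0645],[.6542,.1187],[.6037,.1485],[.547,.139],[.509,.0946],[.5088,.037]])
S=np.array([[.6769,.0712],[.6572,.1248],[.6073,.1543],[.5506,.145],[.5129,.1006],[.5128,.0427]])
for P in(T,S,(T+S)/2):
    th,t,Q,e=fit(P);print(np.rad2deg(th),t.round(4),e);print(Q.round(4).tolist())
# range check: table height seen
for n in("top","scene"):
    c=load(n+"0.npz");v,u=np.mgrid[0:384:4,0:512:4];z=c["range_z"][v,u].ravel()
    uv=np.c_[u.ravel(),v.ravel(),np.ones(z.size)];X=R.from_quat(c["rotation"]).apply((uv@np.linalg.inv(c["K"]).T)*z[:,None])+c["origin"]
    k=(z>0)&(abs(X[:,2])<.02)&(abs(X[:,0]-.6)<.25)&(abs(X[:,1]-.05)<.3);A=np.c_[X[k,:2]-[.6,.05],np.ones(k.sum())]
    print(n,k.sum(),np.linalg.lstsq(A,X[k,2],rcond=None)[0])
E
```

```text
99.48901072776276 [0.5886 0.065 ] 0.0003697289314692487
[[0.6736, 0.0642], [0.6542, 0.1191], [0.6041, 0.1486], [0.5467, 0.139], [0.509, 0.0948], [0.5084, 0.0366]]
99.70058903644455 [0.5923 0.0711] 0.0005709076433098592
[[0.6773, 0.0706], [0.6577, 0.1254], [0.6075, 0.1547], [0.5502, 0.1449], [0.5126, 0.1006], [0.5123, 0.0424]]
99.59465173488378 [0.5904 0.068 ] 0.00046378104304382883
[[0.6754, 0.0674], [0.6559, 0.1222], [0.6058, 0.1516], [0.5485, 0.1419], [0.5108, 0.0977], [0.5104, 0.0395]]
top 1139 [6.99932006e-04 9.01139010e-05 7.75234493e-04]
scene 1525 [ 0.00020634 -0.00040675 -0.0003589 ]
```

View pics/topz.png

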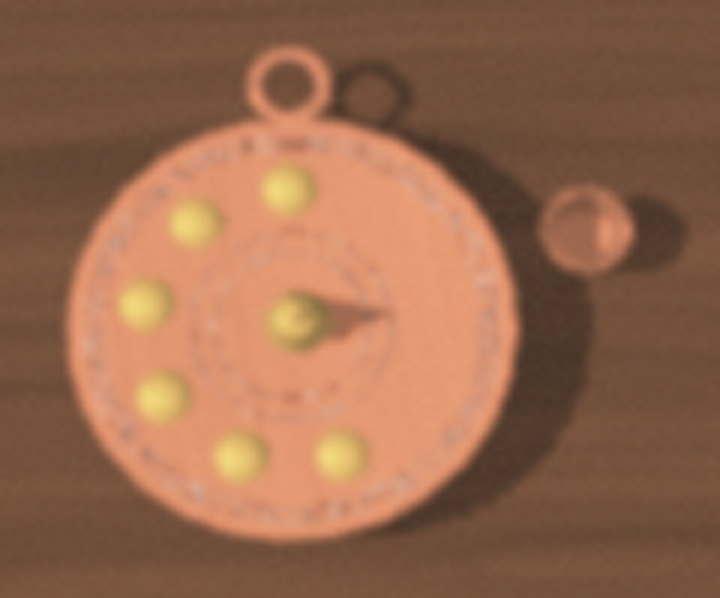

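```bash
python3 -m pendant '[[[3,-4.5,0],[0,0,0],255],[[3,-4.5,0],[0,0,0],255],[[3,-4.5,0],[0,0,0],255],[[3,-4.5,0],[0,0,0],255],[[3,-4.5,0],[0,0,0],255],[[3,-4.5,0],[0,0,0],255],[[3,-4.5,0],[0,0,0],255],[[3,-4.5,0],[0,0,0],255],[[3,-4.5,0],[0,0,0],255],[[3,-4.5,0],[0,0,0],255],[[0,0,0],[0,0,0],255]]' 30
```

```text
clock: 1.48
position: [0.5706, 0.0968, 0.2436]
ee_rot: [0.844, 0.536, -0.004, 0.001]
ft_force: [-0.4, 0.5, -1.0]
grip_width: -0.001
```

```bash
python3 - <<'E'
from workcell import manip
from h import *
o=manip.get_obs();c=manip.camera("wrist");print(o["position"],o["ee_rot"],o["joint_pos"].round(2));print(c["K"],c["hand_eye"])
np.savez("w0.npz",pos=o["position"],q=o["ee_rot"],**{k:c[k] for k in("pixels","range_z","K","hand_eye")})
cv2.imwrite("pics/w0.png",c["pixels"][:,:,::-1])
E
```

```text
[0.57061793 0.09677723 0.2435561 ] [ 0.84429714  0.53586085 -0.00381679  0.00095802] [-0.51  0.24  0.31  1.61 -0.07  1.32  0.94]
[[297.31863964   0.         258.74558961]
 [  0.         297.31863964 194.34918922]
 [  0.           0.           1.        ]] [[ 9.99999582e-01 -9.02471306e-04 -1.48498216e-04  6.98435058e-04]
 [ 9.06005392e-04  9.55235300e-01  2.95845739e-01 -7.51361206e-02]
 [-1.25141552e-04 -2.95845749e-01  9.55235718e-01 -1.26788852e-01]
 [ 0.00000000e+00  0.00000000e+00  0.00000000e+00  1.00000000e+00]]
```

View pics/w0.png

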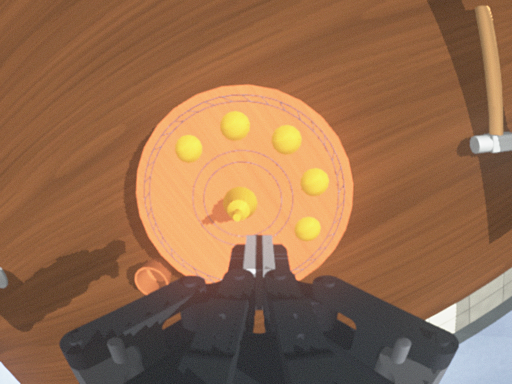

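Wrist view: bosses 5 to 1 are visible at (189,148), (235,125), (287,139), (315,181) and (308,229). Boss 0 is hidden behind the fingertips at (260,245), and the bell is at (240,203).

```bash
cat >> h.py <<'E'
def wray(c,uv,z):
    uv=np.atleast_2d(uv).astype(float);K=c["K"];x=(uv[:,0]-K[0,2])/K[0,0];y=(uv[:,1]-K[1,2])/K[1,1];t=np.hypot(x,y)
    d=np.c_[np.sin(t)*x/t,np.sin(t)*y/t,np.cos(t)];H=c["hand_eye"];Q=R.from_quat(c["q"])
    d=Q.apply(d@H[:3,:3].T);o=Q.apply(H[:3,3])+c["pos"];return o+d*((z-o[2])/d[:,2])[:,None]
def wpix(c):
    hsv=cv2.cvtColor(c["pixels"],cv2.COLOR_RGB2HSV);m=((hsv[...,0]>24)&(hsv[...,0]<36)&(hsv[...,1]>150)&(hsv[...,2]>120)).astype('uint8')
    k,l,st,ce=cv2.connectedComponentsWithStats(m);return [(ce[i],st[i,4]) for i in range(1,k) if st[i,4]>100]
E
python3 - <<'E'
from h import *
from scipy.optimize import least_squares
c=load("w0.npz")
pts=wpix(c)
for p,a in pts:print(p.round(1),a,wray(c,p,.051)[0].round(4),c["range_z"][int(p[1]),int(p[0])])
exp=[(308,229),(315,181),(287,139),(235,125),(189,148)]
P=np.array([wray(c,min(pts,key=lambda q:np.hypot(*(q[0]-e)))[0],.051)[0,:2] for e in exp])
def m(v):
    s,cc=np.sin(v[2]),np.cos(v[2]);return L@np.array([[cc,-s],[s,cc]]).T+v[:2]
r=least_squares(lambda v:(m(v)[1:]-P).ravel(),[.59,.068,1.738]);print(r.x,np.rad2deg(r.x[2]),abs(r.fun).max());print(m(r.x).round(4).tolist())
E
```

```text
[236.6 122.9] 336 [0.509  0.0988 0.051 ] 0.30756763
[288.9 136.7] 336 [0.5464 0.1433 0.051 ] 0.31117705
[189.5 146. ] 309 [0.5086 0.0408 0.051 ] 0.3167672
[317.2 179.6] 294 [0.6035 0.1528 0.051 ] 0.32469878
[240.8 206.4] 147 [0.5957 0.0615 0.051 ] 0.3142544
[309.5 227.2] 242 [0.6534 0.123  0.051 ] 0.34261507
[0.58837036 0.06919608 1.73856782] 99.61259844503708 0.0004368406791385171
[[0.6734, 0.0686], [0.6539, 0.1234], [0.6037, 0.1528], [0.5464, 0.1431], [0.5087, 0.0988], [0.5083, 0.0407]]
```

```bash
python3 -m pendant '[[[5.2,-1.45,-3],[0,0,0],255],[[5.1,-1.45,-3],[0,0,0],255],[[0,0,-5],[0,0,0],255],[[0,0,-4],[0,0,0],255],[[0,0,0],[0,0,0],255]]'
```

```text
clock: 2.15
position: [0.6726, 0.0792, 0.089]
ee_rot: [0.841, 0.542, -0.003, -0.003]
ft_force: [-0.4, 0.5, 0.4]
grip_width: -0.003
```

```bash
python3 -m pendant '[[[0.1,-1.1,0],[0,0,0],255],[[0,0,-1],[0,0,0],255],[[0,0,0],[0,0,0],255]]'; python3 - <<'E'
from workcell import manip
from h import *
c=manip.camera("wrist");cv2.imwrite("pics/w1.png",c["pixels"][:,:,::-1])
c=manip.camera("scene");cv2.imwrite("pics/s1.png",cv2.resize(c["pixels"][150:290,180:350,::-1],None,fx=4,fy=4))
E
```

```text
clock: 2.52
position: [0.6754, 0.0693, 0.0835]
ee_rot: [0.84, 0.542, 0.0, -0.002]
ft_force: [0.1, 0.3, 0.5]
grip_width: -0.002
```

View pics/w1.png

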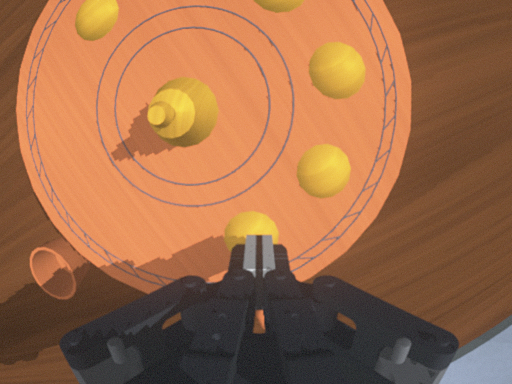

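View pics/s1.png

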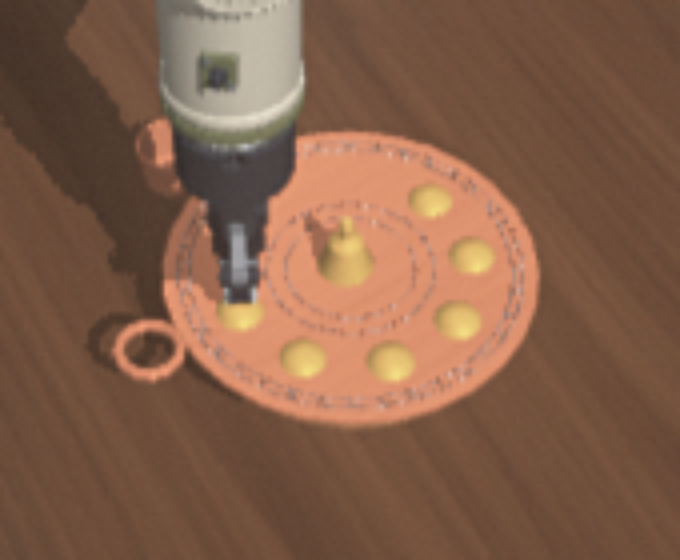

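Wrist view: boss 0 at (251,232) sits just under the fingertips at (258,245). The scene view agrees, with the tip just above boss 0 beside the handle.

```bash
python3 -m pendant '[[[-0.1,-0.1,-0.7],[0,0,0],255],[[0,0,-0.3],[0,0,0],255],[[0,0,0],[0,0,0],255]]';python3 -m pendant '[[[0,0,-0.3],[0,0,0],255],[[0,0,0],[0,0,0],255]]'
```

```text
clock: 3.0
position: [0.6751, 0.0681, 0.0742]
ee_rot: [0.84, 0.542, 0.001, -0.001]
ft_force: [0.2, -0.6, 0.2]
grip_width: -0.001
clock: 3.25
position: [0.6753, 0.0682, 0.0711]
ee_rot: [0.84, 0.542, 0.001, -0.001]
ft_force: [-0.5, 0.4, 0.1]
grip_width: -0.001
```

```bash
python3 -m pendant '[[[0,0,-0.2],[0,0,0],255],[[0,0,0],[0,0,0],255]]';python3 -m pendant '[[[0,0,-0.2],[0,0,0],255],[[0,0,0],[0,0,0],255]]'
```

```text
clock: 3.5
position: [0.6754, 0.0682, 0.0693]
ee_rot: [0.84, 0.542, 0.001, -0.001]
ft_force: [-0.4, -0.1, 0.3]
grip_width: -0.002
clock: 3.75
position: [0.6755, 0.0682, 0.0674]
ee_rot: [0.84, 0.542, 0.002, -0.001]
ft_force: [0.1, 0.9, 0.6]
grip_width: -0.003
```

```bash
python3 -m pendant '[[[0,0,-0.1],[0,0,0],255],[[0,0,0],[0,0,0],255]]';python3 -m pendant '[[[0,0,-0.1],[0,0,0],255],[[0,0,0],[0,0,0],255]]'; python3 - <<'E'
from workcell import manip
from h import *
c=manip.camera("wrist");cv2.imwrite("pics/w2.png",cv2.resize(c["pixels"][150:300,170:350,::-1],None,fx=4,fy=4))
c=manip.camera("scene");cv2.imwrite("pics/s2.png",cv2.resize(c["pixels"][200:260,210:290,::-1],None,fx=8,fy=8,interpolation=cv2.INTER_CUBIC))
E
```

```text
clock: 4.0
position: [0.6755, 0.0682, 0.0664]
ee_rot: [0.84, 0.542, 0.002, -0.001]
ft_force: [-1.0, 0.4, 1.2]
grip_width: 0.003
clock: 4.25
position: [0.6755, 0.0682, 0.0659]
ee_rot: [0.84, 0.542, 0.002, -0.001]
ft_force: [-1.6, -0.5, 2.7]
grip_width: 0.0
```

View pics/w2.png

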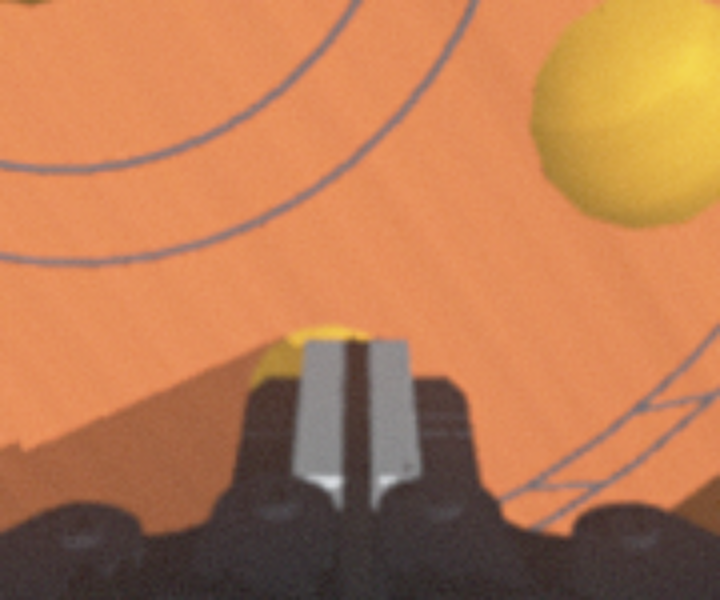

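View pics/s2.png

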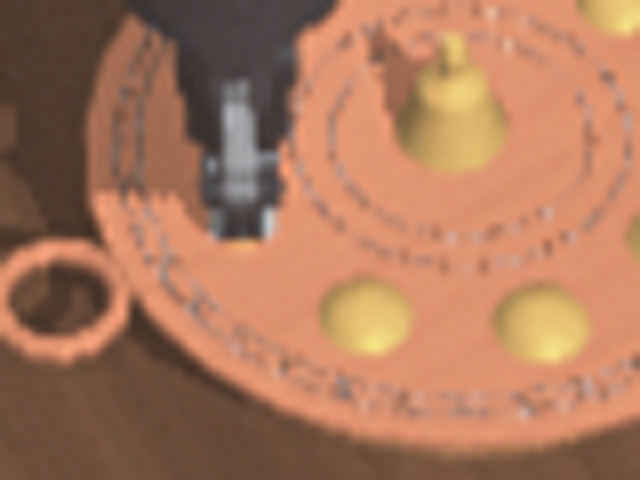

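Zoomed views: the tips (335–400, 340–470 in the wrist crop) cover boss 0, which shows only at their upper left. Contact force is just starting.

```bash
python3 -m pendant '[[[0,0,-0.1],[0,0,0],255],[[0,0,0],[0,0,0],255]]';python3 -m pendant '[[[0,0,-0.1],[0,0,0],255],[[0,0,0],[0,0,0],255]]'
```

```text
clock: 4.6
position: [0.6756, 0.0682, 0.0657]
ee_rot: [0.84, 0.542, 0.002, -0.001]
ft_force: [-4.0, -0.7, 7.1]
grip_width: 0.002
clock: 4.85
position: [0.6756, 0.0682, 0.0657]
ee_rot: [0.84, 0.542, 0.002, -0.002]
ft_force: [-4.3, -0.4, 6.9]
grip_width: 0.005
```

```bash
python3 -m pendant '[[[0,0,1],[0,0,0],255],[[-1,-3,1.5],[0,0,0],255],[[-1,-3,1.5],[0,0,0],255],[[0,0,0],[0,0,0],255]]'; python3 - <<'E'
from workcell import manip
from h import *
o=manip.get_obs();c=manip.camera("wrist");cv2.imwrite("pics/w3.png",c["pixels"][:,:,::-1])
c={k:c[k] for k in("pixels","range_z","K","hand_eye")};c["pos"]=o["position"];c["q"]=o["ee_rot"];np.savez("w3.npz",**c)
def pt(u,v):
    K=c["K"];x=(u-K[0,2])/K[0,0];y=(v-K[1,2])/K[1,1];t=np.hypot(x,y);z=c["range_z"][int(v),int(u)]
    d=np.array([np.sin(t)*x/t,np.sin(t)*y/t,np.cos(t)]);d*=z/d[2];H=c["hand_eye"]
    return R.from_quat(c["q"]).apply(H[:3,:3]@d+H[:3,3])+c["pos"]
for p,a in wpix(c):
    print(p.round(1),a,wray(c,p,.051)[0].round(4),max(pt(p[0]+i,p[1]+j)[2] for i in range(-12,13,2) for j in range(-12,13,2)).round(4), np.median([pt(p[0]+i,p[1]+j)[2] for i in range(-4,5,2) for j in range(-4,5,2)]).round(4))
E
```

```text
clock: 5.35
position: [0.6552, 0.007, 0.1073]
ee_rot: [0.84, 0.543, 0.002, -0.001]
ft_force: [0.1, -0.5, -0.4]
grip_width: 0.001
```

View pics/w3.png

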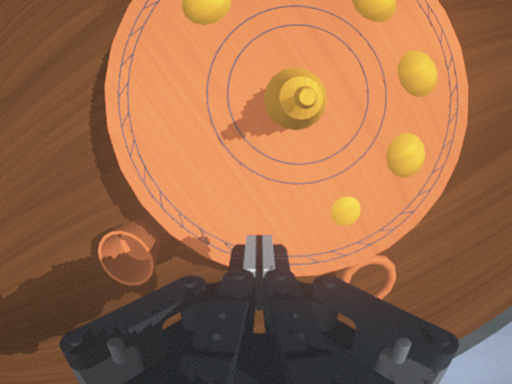

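Wrist view: boss 0 at (345,210) is clearly lower and smaller than bosses 1 (405,155) and 2 (417,73), so it is home. Next I go back to it and slide on along the row.

```bash
python3 -m pendant '[[[1,3,0],[0,0,0],255],[[1,3,-1.5],[0,0,0],255],[[0,0.1,-1.5],[0,0,0],255],[[0,0,-0.6],[0,0,0],255],[[0,0,0],[0,0,0],255]]'
```

```text
clock: 6.02
position: [0.675, 0.0758, 0.0675]
ee_rot: [0.838, 0.545, 0.002, -0.003]
ft_force: [0.1, 0.4, 0.6]
grip_width: -0.0
```

```bash
python3 -m pendant '[[[-0.4,0.9,-0.08],[0,0,0],255],[[-0.4,0.9,0],[0,0,0],255],[[0,0,0],[0,0,0],255]]'; python3 -m pendant '[[[-0.3,0.7,0],[0,0,0],255],[[0,0,0],[0,0,0],255]]'
```

```text
clock: 6.4
position: [0.6668, 0.0941, 0.068]
ee_rot: [0.839, 0.544, 0.002, -0.003]
ft_force: [-0.1, 0.3, 0.1]
grip_width: -0.004
clock: 6.65
position: [0.6638, 0.1017, 0.0686]
ee_rot: [0.839, 0.544, 0.003, -0.003]
ft_force: [0.1, 1.4, -1.1]
grip_width: -0.002
```

```bash
python3 -m pendant '[[[-0.3,0.7,-0.1],[0,0,0],255],[[-0.3,0.7,-0.1],[0,0,0],255],[[0,0,0],[0,0,0],255]]'; python3 -m pendant '[[[-0.3,0.7,-0.1],[0,0,0],255],[[0,0,-0.1],[0,0,0],255],[[0,0,0],[0,0,0],255]]'
```

```text
clock: 7.02
position: [0.6582, 0.1154, 0.0673]
ee_rot: [0.839, 0.544, 0.003, -0.002]
ft_force: [-0.7, 0.7, 0.6]
grip_width: -0.0
clock: 7.4
position: [0.655, 0.1238, 0.0659]
ee_rot: [0.839, 0.544, 0.004, -0.002]
ft_force: [-0.3, -2.7, 2.9]
grip_width: -0.001
```

```bash
python3 -m pendant '[[[0,0,-0.1],[0,0,0],255],[[0,0,0],[0,0,0],255]]'; python3 -m pendant '[[[-0.8,0.45,0],[0,0,0],255],[[-0.8,0.45,0],[0,0,0],255],[[-0.8,0.45,0],[0,0,0],255],[[0,0,0],[0,0,0],255]]'
```

```text
clock: 7.65
position: [0.6551, 0.1236, 0.0658]
ee_rot: [0.839, 0.544, 0.004, -0.002]
ft_force: [-1.7, -2.5, 6.3]
grip_width: 0.0
clock: 8.15
position: [0.6281, 0.1392, 0.0645]
ee_rot: [0.839, 0.545, 0.003, -0.003]
ft_force: [0.5, 0.1, 1.3]
grip_width: -0.002
```

```bash
python3 -m pendant '[[[-0.6,0.3,0.3],[0,0,0],255],[[-0.6,0.4,0],[0,0,0],255],[[0,0,0],[0,0,0],255]]'; python3 -m pendant '[[[-0.6,0.3,0],[0,0,0],255],[[-0.5,0.3,-0.05],[0,0,0],255],[[0,0,0],[0,0,0],255]]'
```

```text
clock: 8.52
position: [0.617, 0.1458, 0.0689]
ee_rot: [0.839, 0.544, 0.004, -0.002]
ft_force: [-0.6, 0.7, -0.2]
grip_width: 0.0
clock: 8.9
position: [0.6053, 0.1523, 0.0686]
ee_rot: [0.839, 0.544, 0.004, -0.002]
ft_force: [-0.9, -0.8, 1.7]
grip_width: 0.002
```

```bash
python3 -m pendant '[[[-0.1,0,-0.2],[0,0,0],255],[[0,0,-0.1],[0,0,0],255],[[0,0,0],[0,0,0],255]]'; python3 -m pendant '[[[0,0,-0.1],[0,0,0],255],[[0,0,0],[0,0,0],255]]'
```

```text
clock: 9.28
position: [0.6046, 0.1524, 0.0658]
ee_rot: [0.839, 0.544, 0.005, -0.002]
ft_force: [-0.4, 0.0, 5.5]
grip_width: -0.002
clock: 9.52
position: [0.6047, 0.1524, 0.0655]
ee_rot: [0.839, 0.544, 0.005, -0.002]
ft_force: [-1.9, -1.1, 8.0]
grip_width: 0.002
```

Boss 2 is home. Boss 3 is at (0.547, 0.143), a shift of (-0.058, -0.0095).

```bash
python3 -m pendant '[[[-0.9,-0.15,0.05],[0,0,0],255],[[-0.9,-0.15,0.05],[0,0,0],255],[[-0.9,-0.15,0.1],[0,0,0],255],[[0,0,0],[0,0,0],255]]'; python3 -m pendant '[[[-0.8,-0.15,0.05],[0,0,0],255],[[-0.8,-0.15,0],[0,0,0],255],[[0,0,0],[0,0,0],255]]'
```

```text
clock: 10.02
position: [0.5744, 0.1476, 0.0662]
ee_rot: [0.839, 0.544, 0.003, -0.003]
ft_force: [0.3, 0.4, 0.3]
grip_width: -0.001
clock: 10.4
position: [0.5588, 0.1451, 0.0678]
ee_rot: [0.839, 0.544, 0.005, -0.003]
ft_force: [-0.2, 0.6, 0.4]
grip_width: 0.0
```

```bash
python3 -m pendant '[[[-0.6,-0.1,0],[0,0,0],255],[[-0.5,-0.1,-0.1],[0,0,0],255],[[0,0,-0.1],[0,0,0],255],[[0,0,0],[0,0,0],255]]'; python3 -m pendant '[[[0,0,-0.1],[0,0,0],255],[[0,0,0],[0,0,0],255]]'
```

```text
clock: 10.9
position: [0.5472, 0.1428, 0.0659]
ee_rot: [0.839, 0.544, 0.005, -0.003]
ft_force: [0.2, -0.2, 2.6]
grip_width: -0.001
clock: 11.15
position: [0.5474, 0.1429, 0.0654]
ee_rot: [0.839, 0.544, 0.005, -0.003]
ft_force: [-1.5, -0.4, 7.1]
grip_width: 0.001
```

Boss 4 is at (0.509, 0.0985), a shift of (-0.038, -0.0445).

```bash
python3 -m pendant '[[[-0.6,-0.7,0.05],[0,0,0],255],[[-0.6,-0.7,0.05],[0,0,0],255],[[-0.6,-0.7,0.1],[0,0,0],255],[[0,0,0],[0,0,0],255]]'; python3 -m pendant '[[[-0.5,-0.6,0.05],[0,0,0],255],[[-0.5,-0.6,0],[0,0,0],255],[[0,0,0],[0,0,0],255]]'
```

```text
clock: 11.65
position: [0.527, 0.1198, 0.0663]
ee_rot: [0.839, 0.544, 0.003, -0.003]
ft_force: [-0.2, 0.5, -0.0]
grip_width: 0.001
clock: 12.02
position: [0.517, 0.1082, 0.0673]
ee_rot: [0.839, 0.544, 0.004, -0.003]
ft_force: [-1.0, 0.9, 2.0]
grip_width: 0.0
```

```bash
python3 -m pendant '[[[-0.4,-0.5,0],[0,0,0],255],[[-0.4,-0.5,-0.1],[0,0,0],255],[[0,0,-0.1],[0,0,0],255],[[0,0,0],[0,0,0],255]]'; python3 -m pendant '[[[0,0,-0.1],[0,0,0],255],[[0,0,0],[0,0,0],255]]'
```

```text
clock: 12.52
position: [0.5091, 0.0977, 0.0659]
ee_rot: [0.839, 0.544, 0.005, -0.003]
ft_force: [1.3, 1.2, 2.6]
grip_width: 0.0
clock: 12.78
position: [0.5093, 0.0978, 0.0654]
ee_rot: [0.839, 0.544, 0.005, -0.003]
ft_force: [-2.7, 0.8, 8.7]
grip_width: 0.005
```

Boss 5 is at (0.509, 0.040), a shift of (0, -0.058).

```bash
python3 -m pendant '[[[0,-0.9,0.05],[0,0,0],255],[[0,-0.9,0.05],[0,0,0],255],[[0,-0.9,0.1],[0,0,0],255],[[0,0,0],[0,0,0],255]]'; python3 -m pendant '[[[0,-0.8,0.05],[0,0,0],255],[[0,-0.8,0],[0,0,0],255],[[0,0,0],[0,0,0],255]]'
```

```text
clock: 13.28
position: [0.5081, 0.0687, 0.0664]
ee_rot: [0.839, 0.544, 0.003, -0.003]
ft_force: [-0.8, 0.5, 0.7]
grip_width: 0.002
clock: 13.65
position: [0.5084, 0.0526, 0.0671]
ee_rot: [0.839, 0.544, 0.004, -0.004]
ft_force: [0.0, 0.2, 1.5]
grip_width: -0.002
```

```bash
python3 -m pendant '[[[0,-0.6,0],[0,0,0],255],[[0.05,-0.6,-0.1],[0,0,0],255],[[0,0,-0.1],[0,0,0],255],[[0,0,0],[0,0,0],255]]'; python3 -m pendant '[[[0,0,-0.1],[0,0,0],255],[[0,0,0],[0,0,0],255]]'
```

```text
clock: 14.15
position: [0.5095, 0.04, 0.0657]
ee_rot: [0.839, 0.545, 0.004, -0.004]
ft_force: [-0.5, 1.5, 5.8]
grip_width: -0.0
clock: 14.4
position: [0.5095, 0.04, 0.0653]
ee_rot: [0.839, 0.544, 0.004, -0.004]
ft_force: [-2.6, 1.2, 7.9]
grip_width: -0.004
```

Lift straight up, then back off to look.

```bash
python3 -m pendant '[[[0,0,3],[0,0,0],255],[[0,0,5],[0,0,0],255],[[0,0,5],[0,0,0],255],[[-3,0,3],[0,0,0],255],[[-3,0,2],[0,0,0],255],[[-3,0,0],[0,0,0],255],[[0,0,0],[0,0,0],255],[[0,0,0],[0,0,0],255]]'; python3 - <<'E'
from workcell import manip
from h import *
for n in("top","scene"):
    c=manip.camera(n);p=c["pixels"];a=load(n+"0.npz")
    x0,y0,x1,y1=(180,140,300,245) if n=="top" else (195,170,325,265)
    s=np.hstack([a["pixels"][y0:y1,x0:x1],p[y0:y1,x0:x1]])[:,:,::-1];cv2.imwrite(f"pics/{n}_end.png",cv2.resize(s,None,fx=3,fy=3,interpolation=cv2.INTER_CUBIC))
c=manip.camera("wrist");cv2.imwrite("pics/w_end.png",c["pixels"][:,:,::-1])
E
```

```text
clock: 15.4
position: [0.4143, 0.0358, 0.2474]
ee_rot: [0.84, 0.543, 0.0, -0.003]
ft_force: [-0.4, 0.1, -0.1]
grip_width: 0.001
```

View pics/top_end.png

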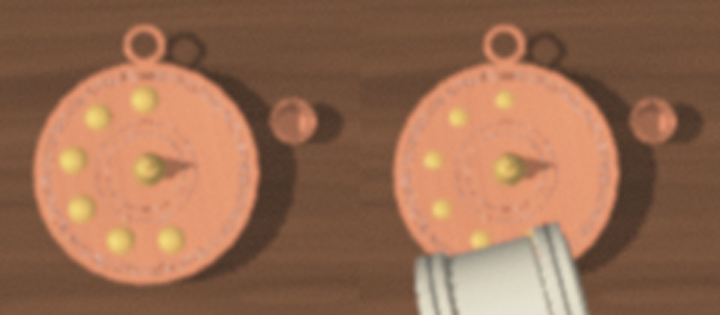

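View pics/scene_end.png

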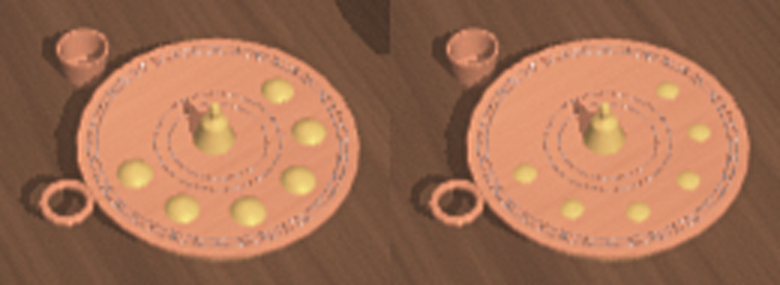

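View pics/w_end.png

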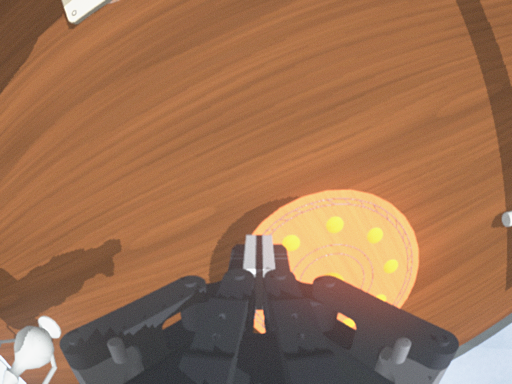

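The before/after scene crop shows all six bosses equally small, at (525,173), (572,209), (638,212), (688,180), (699,132) and (668,91). The bell and cup haven't moved, and the hand is clear at z ≈ 0.25 m.

```bash
python3 -c "
from workcell import manip
print(manip.hand_in())"
```

```text
the job is handed in; nothing more can be done
None
```

I pressed all six bosses home in order, from boss 0 beside the handle to boss 5, with the fingers shut. I then lifted the hand clear and handed the job in at about 15.5 s; the hand-in gives no verdict.

- **How it was done:** I lifted off once after boss 0 to check that it was down, then went back to it. From there I followed the row just above the tray, rising a few millimetres between bosses and pressing down on each one.
- **Force:** The highest force I read was about 9 N at boss 4, read only at the end of each call. By the given spring rate that sinks the tray well under 1 mm.
- **Final pictures:** In the before/after scene view all six bosses are equally low, and the bell and cup have not moved. In the last pictures I did not compare the hammer or ewer with their start positions, but the hand went nowhere near them at table height.
- **Disagreements:**
  - The top and scene cameras differed by about 4 mm in x and 6 mm in y. The wrist camera came out close to their average, so I used that.
  - The expected 3 N while a boss was going down barely showed on the force reading. I judged each boss home by the firm stop at the expected height; pictures confirmed boss 0 on the way and all six at the end.

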